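# Bring the ratchet bench magnifier down over the nibs

### The arm

A 6-joint arm with a two-finger parallel gripper is mounted at the origin on the work surface. World frame = base frame: x ahead of the robot, y to its left, z up, the work surface at z = 0. Lengths are in m, angles in degrees, forces in N, time in s.
With the tool pointing down it reaches from about 0.3 to 0.775 m from the base axis. Payload 14.6 kg.
Tool frame: the origin (TCP) lies midway between the tips of the shut fingers; the grasp point (between the pads) lies 19 mm behind it; z points along the fingers, y is the line along which they close (so a half turn about z gives the same grasp; the last joint's range is limited). The gripper opens to 94 mm and grips with 3 to 60 N. Pads are 16 mm wide; open, the fingers measure 119 mm over their backs; the gripper's body (75 mm by 177 mm) begins 78 mm behind the grasp point.
Start: joints at [69.809, 17.183, 87.147, -0, 75.671, -3.816], TCP at [0.155, 0.528, 0.185] pointing down, gripper open.
Joint ranges: [-173.82, 173.82], [-45.26, 126.66], [13.44, 144.39], [-59.66, 239.66], [0, 175.72], [-146.38, 146.38]. Speed limits (degrees/s): [127.2, 127.2, 147.25, 180, 180, 180].

### API

Orientations are given as [roll, pitch, yaw] about the fixed x, y, z axes, in that order (R = Rz(yaw) Ry(pitch) Rx(roll)).
In Python, from rig import manip gives the robot as it stands.
- The arm moves only by the tool move_arm, never from a script. Its argument "targets" is a list of rows, each an object with "xyz": the shift along the tool's x, y, z in cm, a list of three; "twist": the turn about the tool's z in degrees. A call has 1 to 10 rows; each row shifts and turns the commanded pose from where the row before left it, along the tool's axes as they then stand; what a row does not reach is not made up. A row lasts 1/8 s, in which the tool goes at most 62.5 mm and 10.7 degrees, less where a joint would pass 70% of its speed; a pose out of reach is approached as far as the arm can. A call is refused whole if a number of a shift passes 6.25 or a number of a turn 10.7, either way. A call with a gripper value outside its range is refused whole. "jaw" is the opening, from -1 (shut) to 1 (fully open), set as the call begins (left out, the last holds). The fingers move at their own pace and stop on an object; the grip force is fixed at half the most. Time passes only in rows, so rows that do not move let the fingers close. It gives the time, the measured TCP pose, the force, the opening and the grip force at its end, in the units of the state.
- manip.state(): the state, without advancing time (a new reading comes with each control period).
- manip.grab_frame(name): name is "side" or "top" or "wrist"; returns the picture (480x640x3 uint8, red, green, blue); there is no depth.
- manip.get_calibration(name): a dict with "camera_matrix" (3x3 intrinsics, pixels), "position" and "orientation" of the camera in the world; the wrist camera has in their place "T_tool_cam" (4x4, takes a point from camera to tool coordinates, whose origin is the TCP and whose axes are the flange's). Camera axes: x right, y down, z forward; pixel columns grow to the right and rows downward; lengths in m; the calibration is good to about 2 mm. The wrist camera is an equidistant fisheye: a pixel r from the principal point sees the ray r / f radians off the axis. A picture is of the moment at which its call begins: read the wrist's pose just before it. get_calibration takes no time and is no camera call.
- manip.close_job(): hands the job in; it is judged then, once.
Trained networks look in the newest picture that a camera, given by its name, has taken for a name from the list of things; names that differ only in an ending like _2 or _b are one class to them, and where a whole thing is asked for, a point or a joint stands for the part that bears it (a point fixed in the world has none). Each returns a list of dicts, best first, with "score" (0 to 1); they miss things now and then, are a little off and sometimes report something else, mostly with a low value. They report only what shows in the picture. A call takes as long as a camera call.
- manip.spot_in(camera, query): "xyz" ([x, y, z] in m, in world coordinates, good to about 4 mm: the middle of the surface that is visible of it).
The state is a dict: "clock": time; "joint_pos": joint angles; "dq": joint speeds; "joint_efforts": joint torques, N m; "position": TCP position; "tcp_rot": TCP orientation; "contact_force": force on the tool from outside, world axes, zero at the start; "moment": the same for the moment, N m; "width": opening from 0.0 (shut) to 1.0 (fully open); "gripper_force": force on a finger pad.
Only numpy, scipy, OpenCV 4.12 (cv2) and the standard library are available. Lean on these libraries where they do the work, as an engineer would, in place of code of your own. Each camera call takes 0.05 s, during which the arm holds its last target. There are 200 camera calls.

### The job

Bring the bench magnifier down over the two nibs on the brass pen rest: press the red thumb bar to lift the pawl out of the ratchet and, keeping it pressed, ease the arm steadily down past its teeth until it rests level on its stop, then take the hand away. Push with the fingertips only; do not force, lift or slam the arm, keep off the lens, and leave the pen rest, cap, feed and micrometer where they are.

Things in the scene. Friction and masses are not known exactly. Their poses are not given: they have to be found in the camera images.
- stand: Magnifier stand, fixed: dark cast foot (x -70 to 130, y -60 to 60 mm, 26 high), steel column, and on its top a fixed toothed quadrant 10 mm thick, 47 mm radius about the hinge. Origin on the counter under the hinge. z up; the arm swings in the vertical plane through its x axis and points out along +x.
- hinge (a point): Centre of the arm's hinge, 130 mm above the stand's origin; its axis is level, along the stand's y. The hinge is stiff (friction 1.3 N m, of which the arm's weight takes off about half): the arm stays where it is left. With the pawl pressed, 5 to 15 N down on the thumb bar moves it.
- boom (a joint): Arm's angle above level (rad): 0 = level on its solid stop, start 0.50 to 0.78. Brass fork and 16 mm steel tube, centreline from hinge to lens. It clicks up freely; the pawl stops it going down, but for up to 0.12 rad of play to the next tooth. The lowest tooth lets go at 0.18; below that the quadrant is smooth. Over 2.5 rad/s is a slam; it must not be lifted (0.1 rad, or a quick jerk up, counts).
- pawl (a joint): Angle of the pawl, a 150 mm steel rocker on top of the arm (rad). About 0 = nose down in the teeth (0 to 0.09 on a tooth's slope); pressing the thumb bar raises it; from 0.10 the nose is clear; 0.15 = pressed right down on the arm, and further pressing moves the arm. Its spring takes 2 to 3 N on the bar (to 5 N straight down, arm steep). Let up among the teeth, it catches again.
- thumb_bar (a point): Centre of the pawl's thumb bar: bright red round bar, 22 mm diameter, 34 long, level across the arm (along the stand's y); its highest line is always 11 mm above this point. In the arm's frame (x from the hinge along the arm, z square to it, up) it lies at x 140, z 52 mm with the pawl down and x 140, z 39 mm fully pressed. The pawl pivots at x 55, z 44 mm.
- lens: Round magnifying lens in a black ring, 118 mm over all, 14 mm thick, on a stiff swivel at the end of the arm. Origin at its centre, 340 mm from the hinge along the arm; its plane is that of the arm, so it is level when the arm is level, then 130 mm above the counter. Not to be touched.
- lens_centre (a point): Centre of the lens.
- pen_rest: Brass pen rest 70 x 52 x 22 mm with two gold nibs lying on it, on the counter where the lens comes down. Loose; origin under its centre.
- nibs (a point): Point between the two nibs, 20 mm above the counter.
- cap: Pearl-grey celluloid pen cap with gold trim standing upright on its mouth, 16 mm diameter, 67 mm tall. Loose, easily tipped; origin under its centre.
- feed: Black ebonite feed, 40 x 6 x 6 mm, lying on the counter. Loose; origin under its centre.
- micrometer: Micrometer with green bow and steel thimble lying flat, about 145 x 60 x 20 mm. Loose; origin on the counter by the bow, thimble towards its +x.
- cabinet: Walnut parts cabinet with glass sliding door, 330 wide x 170 deep x 210 mm high, well to the left of the work. Fixed; origin under its centre.

How it is judged (in metres and radians):
On the way, in this order (a step that is already met when the one before it is completed fails the run):
1. the thumb bar is pressed and the pawl is clear of the teeth with the arm still raised (value of joint pawl above 0.105 rad and value of joint boom above 0.25 rad), for 0.05 s.
2. the arm is down past its lowest tooth (value of joint boom below 0.13 rad), for 0.05 s.
At the end, for the whole second after the job is handed in: The arm is within 0.04 rad of level on its stop and at rest, the lens level (within 0.07 rad), the pawl has sprung back (below 0.05 rad), the lens is centred within 30 mm over the nibs, and pen rest, cap (upright), feed and micrometer are within 15 mm of where they were (value of joint boom below 0.04 rad and angle between lens's own z axis and vertical below 0.07 rad and value of joint pawl below 0.05 rad and linear speed of lens below 0.02 m/s and horizontal distance between lens_centre and nibs below 0.03 m and distance of each of pen_rest, cap, feed, micrometer from where it was at the start of the episode below 0.015 m and angle between cap's own z axis and vertical below 0.2 rad); the robot touches nothing.
It fails at once if the arm is lifted (velocity of joint boom above 1.5 rad/s or (distance of lens_centre from where it was at the start of the episode above 0.034 m and value of joint boom above 0.7 rad)).
It fails at once if the arm is slammed down (velocity of joint boom below -2.5 rad/s).
It fails at once if the arm or pawl is forced (over 60 N) (contact force between any of the fingers, the arm and boom above 60 N).
It fails at once if the lens is touched (contact force between any of the fingers, the arm and lens above 0.5 N).
It fails at once if a bystander is moved or lifted, or the cap tipped (distance of any of pen_rest, cap, feed, micrometer from where it was at the start of the episode above 0.02 m or angle between cap's own z axis and vertical above 0.5 rad).
It also fails if it takes over 40 s, if anything falls off the work surface, if the arm or the gripper's body presses on something with over 40 N, if the wrist force passes 120 N, or if a joint passes its speed limit or range.

## Working session

There is one attempt and no reset: what is moved stays moved. The work goes in short steps, Python scripts to look and compute and a tool call to move; the robot and the scene stay as the last step left them, time stands still between calls to the robot, and variables do not carry over. Pictures are saved under pics/ and viewed, at most 10 in all, crops included, and the job is handed in when it is done.

Besides the shell and the picture viewer there is one more tool, called after ">>>" as a command line: name --argument value ..., lists and objects as JSON in quotes. move_arm: Moves the arm, as the interface text tells. Its arguments: {"type":"object","properties":{"targets":{"type":"array"},"jaw":{"type":"number"}},"required":["targets"]}

```bash
mkdir -p pics; python3 - <<'E'
from rig import manip
import cv2,numpy as np
s=manip.state(); print(s['clock'],s['position'],s['tcp_rot'],s['width'])
ims=[]
for c in ('side','top'):
    f=manip.grab_frame(c); cv2.imwrite(f'pics/{c}0.png',f[:,:,::-1])
    k=manip.get_calibration(c); print(c,k['position'],k['orientation'])
    for q in ('thumb_bar','lens','stand','hinge','boom','pawl','pen_rest','cap','feed','micrometer','cabinet'):
        r=manip.spot_in(c,q); print(q,[(np.round(a['xyz'],3).tolist(),round(a['score'],2)) for a in r[:2]])
E
```

```text
0.0 [0.1549309  0.52742781 0.18428318] [-1.79933089e+02 -7.23534226e-03  1.63625583e+02] 1.0012870455741005
side [0.80343521 1.01951203 0.86816765] [-131.01671347    0.5502313   165.26573763]
thumb_bar [([0.495, -0.104, 0.259], 0.51)]
lens [([0.539, 0.095, 0.354], 0.57)]
stand [([0.497, -0.108, 0.028], 0.76)]
hinge []
boom [([0.53, 0.08, 0.338], 0.67)]
pawl [([0.537, 0.1, 0.351], 0.62), ([0.49, -0.1, 0.262], 0.57)]
pen_rest [([0.549, 0.158, 0.005], 0.83)]
cap [([0.496, -0.11, 0.027], 0.71), ([0.435, 0.07, 0.037], 0.52)]
feed []
micrometer [([0.492, -0.097, 0.263], 0.48)]
cabinet [([0.454, 0.575, 0.205], 0.61)]
top [0.48896767 0.16865623 1.3040015 ] [-175.31390385    0.86506166  -89.26728367]
thumb_bar [([0.483, -0.112, 0.253], 0.85)]
lens [([0.531, 0.08, 0.341], 0.75), ([0.503, -0.08, 0.2], 0.34)]
stand [([0.506, -0.082, 0.2], 0.6), ([0.546, 0.151, 0.007], 0.4)]
hinge [([0.502, -0.085, 0.198], 0.59)]
boom [([0.522, 0.063, 0.326], 0.78)]
pawl [([0.482, -0.11, 0.25], 0.77)]
pen_rest [([0.537, 0.154, 0.003], 0.86)]
cap [([0.432, 0.058, 0.062], 0.47)]
feed []
micrometer [([0.655, -0.146, 0.009], 0.8)]
cabinet [([0.426, 0.503, 0.212], 0.61)]
```

View pics/side0.png

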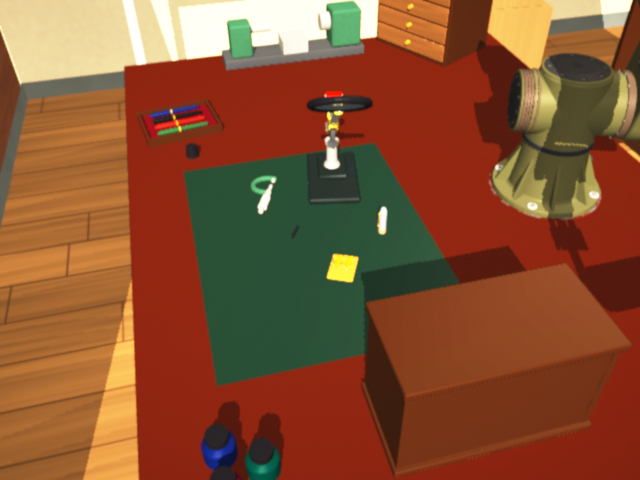

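View pics/top0.png

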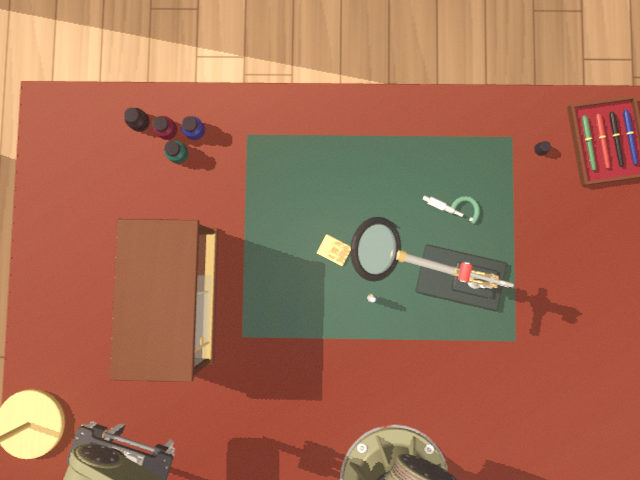

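The side view shows the raised lens (340,103), the red bar just behind it (333,95) and the foot (333,178). The top view shows the lens (376,249), bar (465,272), foot corners (425,246), (507,261), (499,309) and (417,293), and pen rest (335,250). I'll fit the stand pose and boom angle to these.

```bash
cat > fit.py <<'E'
from rig import manip
import cv2,numpy as np
from scipy.optimize import least_squares
from scipy.spatial.transform import Rotation as R
def proj(c,P):
    k=manip.get_calibration(c); r=np.array(k['orientation'])
    M=R.from_euler('xyz',r,degrees=True).as_matrix()
    p=(np.atleast_2d(P)-k['position'])@M; q=p@np.array(k['camera_matrix']).T
    return q[:,:2]/q[:,2:]
def world(st,P):
    x,y,yaw=st[:3]; P=np.atleast_2d(P).astype(float)
    return P@R.from_euler('z',yaw).as_matrix().T+[x,y,0]
def arm(th,x,z,y=0): # arm frame -> stand
    return [x*np.cos(th)-z*np.sin(th),y,.13+x*np.sin(th)+z*np.cos(th)]
E
python3 - <<'E'
from fit import *
def cen(f,lo,hi,box):
    x0,x1,y0,y1=box; im=cv2.imread(f)[y0:y1,x0:x1]; h=cv2.cvtColor(im,cv2.COLOR_BGR2HSV)
    m=cv2.inRange(h,lo,hi); ys,xs=np.nonzero(m); print(len(xs),xs.min()+x0,xs.max()+x0,ys.min()+y0,ys.max()+y0); return np.array([xs.mean()+x0,ys.mean()+y0])
bt=cen('pics/top0.png',(0,150,170),(8,255,255),(450,485,255,290))
bs=cen('pics/side0.png',(0,150,170),(8,255,255),(318,350,86,101)); print(bt,bs)
im=cv2.imread('pics/top0.png')[205:290,340:402]; g=(im.max(2)<28).astype(np.uint8)
pts=cv2.findNonZero(g); n,l,s,_=cv2.connectedComponentsWithStats(g); k=1+s[1:,4].argmax()
lt=cv2.fitEllipse(cv2.convexHull(cv2.findNonZero((l==k).astype(np.uint8)))); print(lt)
lc=np.array(lt[0])+[340,205]
foot=[[.13,.06,.026],[-.07,.06,.026],[-.07,-.06,.026],[.13,-.06,.026]]
fp=np.array([[425,246],[507,261],[499,309],[417,293]],float)
def res(v):
    th=v[3]
    a=proj('top',world(v,foot)); 
    # match corners nearest
    d=[a[np.argmin(((a-p)**2).sum(1))]-p for p in fp]
    P=world(v,[arm(th,.34,0),np.array(arm(th,.14,.052))+[0,0,.004]])
    t=proj('top',P); s=proj('side',P)
    return np.r_[np.ravel(d)*.6,2*(t[0]-lc),2*(t[1]-bt),1.5*(s[0]-[340,103.5])]
best=min((least_squares(res,[.5,-.12,y0,t0]) for y0 in (1.2,1.4,1.6) for t0 in (.5,.7)),key=lambda r:r.cost)
v=best.x; print(np.round(v,4),np.degrees(v[2]),best.cost,np.round(best.fun,1))
for n,p in (('hinge',[0,0,.13]),('bar',arm(v[3],.14,.052)),('lens',arm(v[3],.34,0)),('lens0',[.34,0,.13]),('barlow',arm(0,.14,.039)),('bar18',arm(.18,.14,.039))): print(n,world(v,p).round(4))
print('barpix',proj('side',world(v,arm(v[3],.14,.052))),proj('top',world(v,foot)).round(0).tolist())
E
```

```text
63 458 471 263 280
102 324 342 91 96
[466.49206349 272.11111111] [333.33333333  93.45098039]Traceback (most recent call last):
  File "<stdin>", line 8, in <module>
ValueError: attempt to get argmax of an empty sequence
```

```bash
python3 - <<'E'
from fit import *
bt=np.array([464.8,272.])
im=cv2.imread('pics/top0.png')[205:290,340:402]; h=im.max(2)
for t in (40,50,60):
    g=(h<t).astype(np.uint8); n,l,s,_=cv2.connectedComponentsWithStats(g)
    if n<2: continue
    k=1+s[1:,4].argmax(); lt=cv2.fitEllipse(cv2.convexHull(cv2.findNonZero((l==k).astype(np.uint8)))); print(t,s[k],lt)
lc=np.array([376,249.])
foot=[[.13,.06,.026],[-.07,.06,.026],[-.07,-.06,.026],[.13,-.06,.026]]
fp=np.array([[425,246],[507,261],[499,309],[417,293]],float)
def res(v):
    th=v[3]
    a=proj('top',world(v,foot)); 
    d=[a[np.argmin(((a-p)**2).sum(1))]-p for p in fp]
    P=world(v,[arm(th,.34,0),np.array(arm(th,.14,.052))+[0,0,.004]])
    t=proj('top',P); s=proj('side',P)
    return np.r_[np.ravel(d)*.6,2*(t[0]-lc),2*(t[1]-bt),1.5*(s[0]-[340,103.5])]
best=min((least_squares(res,[.5,-.12,y0,t0]) for y0 in (1.2,1.4,1.6) for t0 in (.5,.7)),key=lambda r:r.cost)
v=best.x; print(np.round(v,4),np.degrees(v[2]),best.cost,np.round(best.fun,1))
for n,p in (('hinge',[0,0,.13]),('bar',arm(v[3],.14,.052)),('lens',arm(v[3],.34,0)),('lens0',[.34,0,.13]),('barlow',arm(0,.14,.039)),('bar18',arm(.18,.14,.039))): print(n,world(v,p).round(4))
print('barpix',proj('side',world(v,arm(v[3],.14,.052))),proj('top',world(v,foot)).round(0).tolist())
E
```

```text
Traceback (most recent call last):
cv2.error: OpenCV(4.12.0) /io/opencv/modules/imgproc/src/shapedescr.cpp:361: error: (-201:Incorrect size of input array) There should be at least 5 points to fit the ellipse in function 'fitEllipseNoDirect'
```

```bash
cat > run1.py <<'E'
from fit import *
bt=np.array([464.8,272.]); lc=np.array([376,249.])
foot=[[.13,.06,.026],[-.07,.06,.026],[-.07,-.06,.026],[.13,-.06,.026]]
fp=np.array([[425,246],[507,261],[499,309],[417,293]],float)
def res(v):
    th=v[3]
    a=proj('top',world(v,foot)); 
    d=[a[np.argmin(((a-p)**2).sum(1))]-p for p in fp]
    P=world(v,[arm(th,.34,0),np.array(arm(th,.14,.052))+[0,0,.004]])
    t=proj('top',P); s=proj('side',P)
    return np.r_[np.ravel(d)*.6,2*(t[0]-lc),2*(t[1]-bt),1.5*(s[0]-[340,103.5])]
best=min((least_squares(res,[.5,-.12,y0,t0]) for y0 in (1.2,1.4,1.6) for t0 in (.5,.7)),key=lambda r:r.cost)
v=best.x; print(np.round(v,4),np.degrees(v[2]),best.cost,np.round(best.fun,1))
for n,p in (('hinge',[0,0,.13]),('bar',arm(v[3],.14,.052)),('lens',arm(v[3],.34,0)),('lens0',[.34,0,.13]),('barlow',arm(0,.14,.039)),('bar18',arm(.18,.14,.039))): print(n,world(v,p).round(4))
print('barpix',proj('side',world(v,arm(v[3],.14,.052))),proj('top',world(v,foot)).round(0).tolist())
E
python3 run1.py
```

```text
[ 0.4783 -0.1812  1.3686  0.6643] 78.41408708270053 16.35197014290988 [-0.5 -1.7 -0.3 -0.  -1.2  0.9 -1.7 -0.4 -2.8  1.4  3.2  0.3 -2.  -0.5]
hinge [[ 0.4783 -0.1812  0.13  ]]
bar [[ 0.494  -0.1046  0.2573]]
lens [[0.532  0.081  0.3396]]
lens0 [[0.5466 0.1519 0.13  ]]
barlow [[ 0.5064 -0.044   0.169 ]]
bar18 [[ 0.5045 -0.0531  0.1934]]
barpix [[331.59138969  94.62424039]] [[414.0, 292.0], [497.0, 310.0], [507.0, 261.0], [424.0, 243.0]]
```

>>> move_arm --targets '[{"xyz": [0,0,-6]},{"xyz": [0,0,-6]},{"xyz": [0,0,-6]},{"xyz": [0,0,-6]},{"xyz": [0,0,0],"twist": 10.6},{"xyz": [0,0,0],"twist": 10.6},{"xyz": [0,0,0],"twist": 10.6},{"xyz": [0,0,0],"twist": 10.6}]' --jaw -1

```text
validation failed for argument at $.ta...
```

>>> move_arm --targets '[{"xyz": [0,0,0],"twist": 10.6},{"xyz": [0,0,0],"twist": 10.6},{"xyz": [0,0,0],"twist": 10.6},{"xyz": [0,0,0],"twist": 10.6},{"xyz": [0,0,0]}]'

```text
validation failed for argument at $.ta...
```

>>> move_arm --targets '[{"xyz": [0,0,-6],"twist": 0},{"xyz": [0,0,-6],"twist": 0},{"xyz": [0,0,-6],"twist": 0},{"xyz": [0,0,-6],"twist": 0},{"xyz": [0,0,0],"twist": 10.6},{"xyz": [0,0,0],"twist": 10.6},{"xyz": [0,0,0],"twist": 10.6},{"xyz": [0,0,0],"twist": 10.6}]' --jaw -1

```text
clock: 2.2
position: [0.1551, 0.5277, 0.4248]
tcp_rot: [-180.0, 0.0, 120.9]
contact_force: [0.1, 0.1, 0.9]
width: 0.186
gripper_force: 0.0
```

>>> move_arm --targets '[{"xyz": [0,0,0],"twist": 10.6},{"xyz": [0,0,0],"twist": 10.6},{"xyz": [0,0,0],"twist": 10.6},{"xyz": [0,0,0],"twist": 10.6},{"xyz": [0,0,0],"twist": 0}]'

```text
clock: 2.82
position: [0.1551, 0.5277, 0.4248]
tcp_rot: [-180.0, 0.0, 78.9]
contact_force: [-0.6, -0.6, -0.6]
width: 0.006
gripper_force: 0.0
```

>>> move_arm --targets '[{"xyz": [-4.27,3.5,0],"twist": 0},{"xyz": [-4.27,3.5,0],"twist": 0},{"xyz": [-4.27,3.5,0],"twist": 0},{"xyz": [-4.27,3.5,0],"twist": 0},{"xyz": [-4.27,3.5,0],"twist": 0},{"xyz": [-4.27,3.5,0],"twist": 0},{"xyz": [-4.27,3.5,0],"twist": 0},{"xyz": [-4.27,3.5,0],"twist": 0},{"xyz": [-4.27,3.5,0],"twist": 0},{"xyz": [-4.27,3.5,0],"twist": 0}]'

```text
clock: 4.08
position: [0.4161, 0.0391, 0.4251]
tcp_rot: [180.0, -0.0, 79.1]
contact_force: [1.1, 1.2, 0.1]
width: 0.002
gripper_force: 0.0
```

>>> move_arm --targets '[{"xyz": [-4.27,3.5,0],"twist": 0},{"xyz": [-4.27,3.5,0],"twist": 0},{"xyz": [-4.27,3.5,0],"twist": 0},{"xyz": [0,0,0],"twist": 0}]'

```text
clock: 4.58
position: [0.4946, -0.1077, 0.4233]
tcp_rot: [-179.8, -0.0, 78.9]
contact_force: [0.2, 0.7, 1.1]
width: 0.007
gripper_force: 0.0
```

```bash
python3 - <<'E'
from rig import manip
import cv2,numpy as np
from scipy.spatial.transform import Rotation as R
s=manip.state(); print(s['clock'],s['position'],s['tcp_rot'],s['contact_force'])
f=manip.grab_frame('wrist'); cv2.imwrite('pics/w1.png',f[:,:,::-1])
k=manip.get_calibration('wrist'); print(k)
for q in ('thumb_bar','lens','hinge'):
    print(q,[(np.round(a['xyz'],3).tolist(),round(a['score'],2)) for a in manip.spot_in('wrist',q)[:2]])
E
```

```text
4.575 [ 0.49464499 -0.10767695  0.42325427] [-1.79836658e+02 -1.73555475e-03  7.89105096e+01] [0.1577972  0.73084889 1.08506546]
{'camera_matrix': array([[371.64829954,   0.        , 316.83805921],
       [  0.        , 371.64829954, 236.24638515],
       [  0.        ,   0.        ,   1.        ]]), 'T_tool_cam': array([[-1.95014304e-04, -9.69032733e-01, -2.46932226e-01,
         7.32417144e-02],
       [ 9.99999978e-01, -1.70316078e-04, -1.21379239e-04,
        -1.67803829e-04],
       [ 7.55639276e-05, -2.46932245e-01,  9.69032745e-01,
        -2.00585690e-01],
       [ 0.00000000e+00,  0.00000000e+00,  0.00000000e+00,
         1.00000000e+00]])}
thumb_bar [([0.488, -0.108, 0.257], 0.69)]
lens [([0.522, 0.052, 0.327], 0.77), ([0.515, 0.046, 0.318], 0.74)]
hinge [([0.507, -0.015, 0.274], 0.76)]
```

View pics/w1.png

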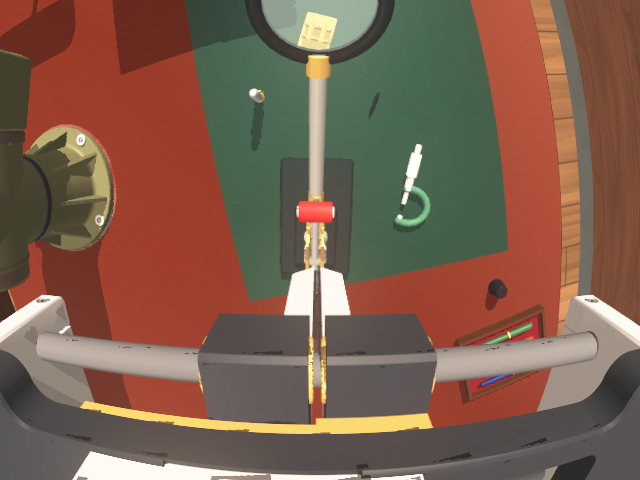

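The wrist view shows the bar at (316,212), in line with the tube and about 5 mm ahead of the TCP along the arm. I'll descend to just above it.

>>> move_arm --targets '[{"xyz": [0.25,-0.1,5],"twist": 0},{"xyz": [0.25,0,5],"twist": 0},{"xyz": [0,0,3],"twist": 0},{"xyz": [0,0,1],"twist": 0},{"xyz": [0,0,0],"twist": 0}]'

```text
clock: 5.4
position: [0.4939, -0.0995, 0.2857]
tcp_rot: [179.9, 0.0, 78.9]
contact_force: [-1.0, 0.1, 0.6]
width: 0.006
gripper_force: 0.0
```

>>> move_arm --targets '[{"xyz": [0,0,0.3],"twist": 0},{"xyz": [0,0,0.3],"twist": 0},{"xyz": [0,0,0.3],"twist": 0},{"xyz": [0,0,0.3],"twist": 0},{"xyz": [0,0,0],"twist": 0}]'

```text
clock: 6.02
position: [0.4938, -0.1, 0.2726]
tcp_rot: [-180.0, -0.0, 78.8]
contact_force: [0.3, -0.0, -0.8]
width: 0.006
gripper_force: 0.0
```

>>> move_arm --targets '[{"xyz": [-0.2,0,0.3],"twist": 0},{"xyz": [0,0,0.2],"twist": 0},{"xyz": [0.1,0,0.2],"twist": 0},{"xyz": [0.1,0,0.2],"twist": 0},{"xyz": [0,0,0],"twist": 0}]'

```text
clock: 6.65
position: [0.4938, -0.0999, 0.2637]
tcp_rot: [-180.0, 0.0, 78.8]
contact_force: [0.5, -0.0, -0.5]
width: 0.003
gripper_force: 0.0
```

```bash
python3 - <<'E'
from rig import manip
import cv2
s=manip.state(); print(s['position'],s['contact_force'])
f=manip.grab_frame('wrist'); cv2.imwrite('pics/w2.png',f[100:420,150:490,::-1])
f=manip.grab_frame('side'); cv2.imwrite('pics/s2.png',cv2.resize(f[50:210,260:420,::-1],None,fx=3,fy=3))
E
```

```text
[ 0.49381166 -0.09986157  0.26370117] [ 0.53968076 -0.02727734 -0.49148384]
```

View pics/w2.png

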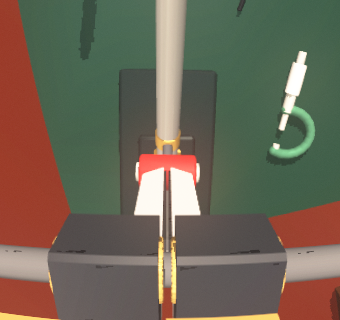

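The bar, front edge at crop row 155, sits centred under the fingertips, and there is no contact yet. I'll keep going down.

>>> move_arm --targets '[{"xyz": [0,0,0.2],"twist": 0},{"xyz": [0,0,0.2],"twist": 0},{"xyz": [0,0,0],"twist": 0}]'

```text
clock: 7.12
position: [0.4938, -0.1, 0.2597]
tcp_rot: [-180.0, 0.0, 78.8]
contact_force: [0.5, 0.8, 0.5]
width: 0.004
gripper_force: 0.0
```

>>> move_arm --targets '[{"xyz": [0.1,0,0.2],"twist": 0},{"xyz": [0.1,0,0.2],"twist": 0},{"xyz": [0,0,0],"twist": 0}]'

```text
clock: 7.5
position: [0.4942, -0.0979, 0.2556]
tcp_rot: [-180.0, -0.0, 78.8]
contact_force: [-0.2, 0.2, -0.3]
width: 0.005
gripper_force: 0.0
```

>>> move_arm --targets '[{"xyz": [0.1,0,0.2],"twist": 0},{"xyz": [0.1,0,0.2],"twist": 0},{"xyz": [0,0,0],"twist": 0}]'

```text
clock: 7.88
position: [0.4946, -0.096, 0.2517]
tcp_rot: [-180.0, -0.0, 78.8]
contact_force: [-0.4, 1.1, 0.7]
width: 0.001
gripper_force: 0.0
```

```bash
python3 - <<'E'
from rig import manip
import cv2,numpy as np
s=manip.state(); print(s['position'],s['contact_force'])
w=manip.grab_frame('wrist'); f=manip.grab_frame('top')
a=cv2.resize(w[180:380,200:440,::-1],(480,400)); b=cv2.resize(f[200:330,340:540,::-1],(615,400))[:,:320]
f=manip.grab_frame('side'); c=cv2.resize(f[60:160,270:400,::-1],(520,400))
cv2.imwrite('pics/m3.png',cv2.resize(np.hstack([a,c]),(800,320)))
E
```

```text
[ 0.49456059 -0.09597479  0.25166489] [-0.42504785  1.12998594  0.72500866]
```

View pics/m3.png

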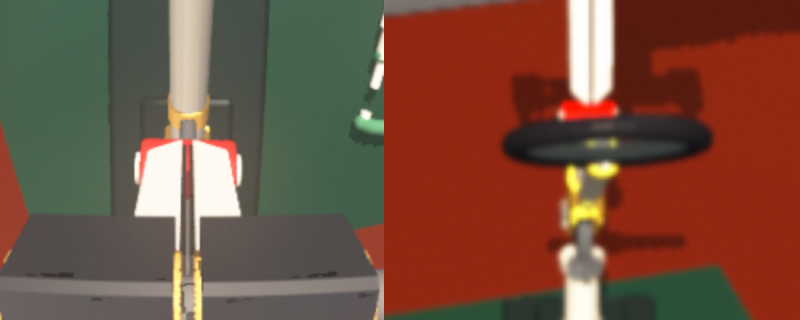

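The fingertips are right at the bar and look nearly in contact. I'll go down in small steps and watch the force.

>>> move_arm --targets '[{"xyz": [0,0,0.2],"twist": 0},{"xyz": [0,0,0.1],"twist": 0},{"xyz": [0,0,0],"twist": 0}]'

```text
clock: 8.4
position: [0.4946, -0.096, 0.2487]
tcp_rot: [-180.0, -0.0, 78.8]
contact_force: [0.8, -0.1, -0.4]
width: 0.004
gripper_force: 0.0
```

>>> move_arm --targets '[{"xyz": [0,0,0.2],"twist": 0},{"xyz": [0,0,0.1],"twist": 0},{"xyz": [0,0,0],"twist": 0}]'

```text
clock: 8.78
position: [0.4946, -0.0961, 0.2458]
tcp_rot: [-180.0, 0.0, 78.8]
contact_force: [0.3, 0.3, -0.3]
width: 0.003
gripper_force: 0.0
```

>>> move_arm --targets '[{"xyz": [0,0,0.2],"twist": 0},{"xyz": [0,0,0.1],"twist": 0},{"xyz": [0,0,0],"twist": 0}]'

```text
clock: 9.15
position: [0.4946, -0.0961, 0.2428]
tcp_rot: [-180.0, 0.0, 78.8]
contact_force: [0.7, -0.3, -0.4]
width: 0.004
gripper_force: 0.0
```

```bash
python3 - <<'E'
from rig import manip
import cv2,numpy as np
s=manip.state(); print(s['position'],s['contact_force'])
w=manip.grab_frame('wrist'); cv2.imwrite('pics/w4.png',w[:,:,::-1])
cv2.imwrite('pics/w4c.png',cv2.resize(w[210:350,220:420,::-1],None,fx=4,fy=4))
w1=cv2.imread('pics/w1.png'); w2=cv2.imread('pics/w2.png')
for n,im,o in (('w1',w1,(0,0)),('w2',w2,(150,100)),('w4',w[:,:,::-1],(0,0))):
    h=cv2.cvtColor(np.ascontiguousarray(im),cv2.COLOR_BGR2HSV); m=cv2.inRange(h,(0,190,150),(4,255,255))|cv2.inRange(h,(176,190,150),(180,255,255))
    k,l,st,c=cv2.connectedComponentsWithStats(m)
    for i in range(1,k):
        x,y,ww,hh,a=st[i]
        if a>25 and abs(c[i][0]+o[0]-316)<60: print(n,'cols',x+o[0],x+o[0]+ww,'rows',y+o[1],y+o[1]+hh,a)
E
```

```text
[ 0.49457947 -0.09606931  0.24275388] [ 0.70715206 -0.31180626 -0.38796608]
w1 cols 299 332 rows 216 222 129
```

View pics/w4c.png

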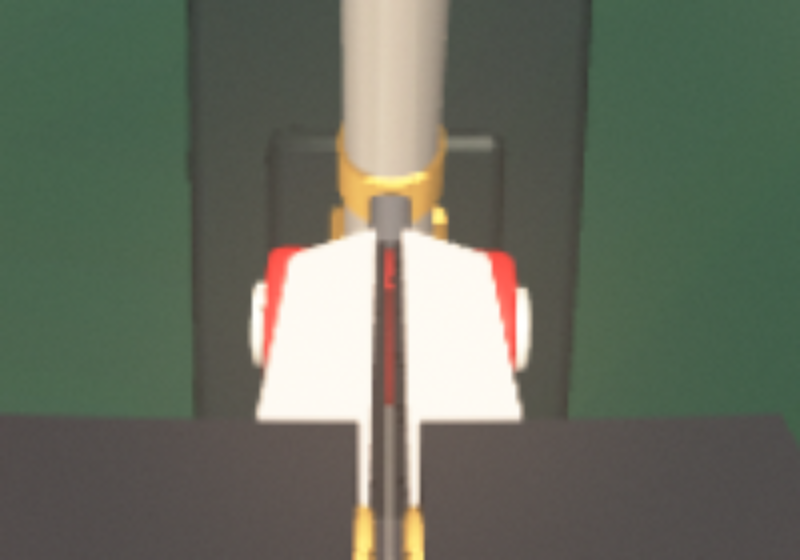

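The fingers sit slightly forward of the bar's centre and there is still no force. I'll raise and step back for a clear close view.

>>> move_arm --targets '[{"xyz": [0,0,-2],"twist": 0},{"xyz": [0,0,-3],"twist": 0},{"xyz": [-2,0,-1],"twist": 0},{"xyz": [-2,0,0],"twist": 0},{"xyz": [0,0,0],"twist": 0},{"xyz": [0,0,0],"twist": 0}]'

```text
clock: 9.95
position: [0.4869, -0.1349, 0.3028]
tcp_rot: [-180.0, -0.0, 78.8]
contact_force: [1.1, -0.1, 0.0]
width: 0.005
gripper_force: 0.0
```

```bash
python3 - <<'E'
from rig import manip
import cv2,numpy as np
s=manip.state(); print(s['position'],s['tcp_rot'],s['contact_force'])
w=manip.grab_frame('wrist'); cv2.imwrite('pics/w5.png',w[:,:,::-1])
cv2.imwrite('pics/w5c.png',cv2.resize(w[80:330,160:470,::-1],None,fx=2.4,fy=2.4))
print([(np.round(a['xyz'],4).tolist(),round(a['score'],2)) for a in manip.spot_in('wrist','thumb_bar')])
E
```

```text
[ 0.48691593 -0.1348627   0.30276291] [-1.79990471e+02 -1.08896438e-02  7.88244813e+01] [ 1.09665714 -0.06557971  0.01640986]
[([0.4906, -0.1066, 0.2562], 0.92)]
```

View pics/w5c.png

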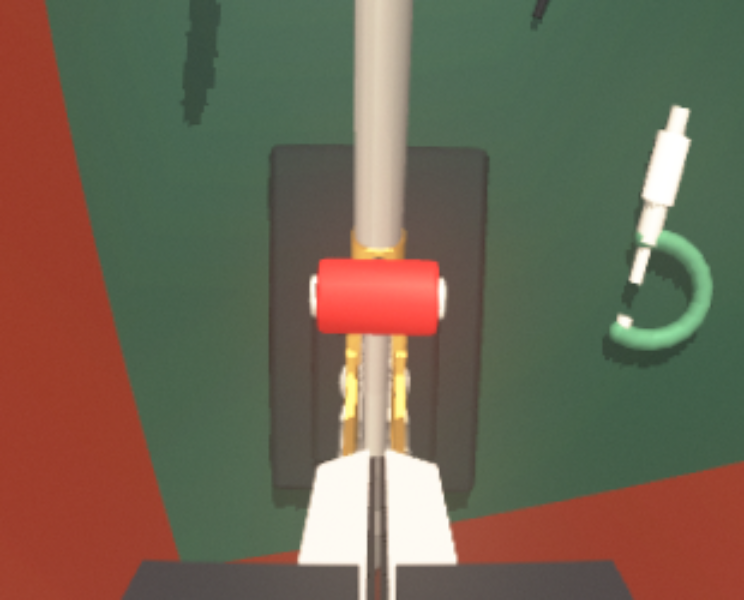

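The clear view shows the bar at crop rows 259–335, cols 318–439. That puts its centre at about (0.493, -0.104, 0.248), 31 mm ahead of the TCP. I'll centre over it and press.

>>> move_arm --targets '[{"xyz": [1.5,0,0],"twist": 0},{"xyz": [1.6,0,0],"twist": 0},{"xyz": [0,0,1.5],"twist": 0},{"xyz": [0,0,1.5],"twist": 0},{"xyz": [0,0,0.7],"twist": 0},{"xyz": [0,0,0.3],"twist": 0},{"xyz": [0,0,0.2],"twist": 0},{"xyz": [0,0,0],"twist": 0}]'

```text
clock: 11.05
position: [0.4929, -0.105, 0.261]
tcp_rot: [180.0, 0.0, 78.8]
contact_force: [-0.5, 0.1, 0.3]
width: 0.0
gripper_force: 0.0
```

>>> move_arm --targets '[{"xyz": [0,0,0.2],"twist": 0},{"xyz": [0,0,0.2],"twist": 0},{"xyz": [0,0,0],"twist": 0}]'

```text
clock: 11.42
position: [0.4928, -0.1049, 0.2567]
tcp_rot: [-180.0, -0.0, 78.8]
contact_force: [-0.9, -0.7, 0.1]
width: 0.004
gripper_force: 0.0
```

>>> move_arm --targets '[{"xyz": [0,0,0.2],"twist": 0},{"xyz": [0,0,0.2],"twist": 0},{"xyz": [0,0,0],"twist": 0}]'

```text
clock: 11.8
position: [0.4928, -0.1049, 0.2526]
tcp_rot: [-180.0, -0.0, 78.8]
contact_force: [0.5, -0.9, 0.1]
width: 0.003
gripper_force: 0.0
```

>>> move_arm --targets '[{"xyz": [0,0,0.2],"twist": 0},{"xyz": [0,0,0.2],"twist": 0},{"xyz": [0,0,0],"twist": 0}]'

```text
clock: 12.18
position: [0.4928, -0.1049, 0.2487]
tcp_rot: [-180.0, -0.0, 78.8]
contact_force: [0.4, -0.3, 0.2]
width: 0.004
gripper_force: 0.0
```

>>> move_arm --targets '[{"xyz": [0.1,0,0.2],"twist": 0},{"xyz": [0.1,0,0.2],"twist": 0},{"xyz": [0,0,0],"twist": 0}]'

```text
clock: 12.55
position: [0.4932, -0.1028, 0.2447]
tcp_rot: [-180.0, -0.0, 78.8]
contact_force: [0.3, -0.0, -0.2]
width: 0.01
gripper_force: 0.0
```

>>> move_arm --targets '[{"xyz": [0.1,0,0.2],"twist": 0},{"xyz": [0,0,0.1],"twist": 0},{"xyz": [0,0,0],"twist": 0}]'

```text
clock: 12.92
position: [0.4934, -0.102, 0.2418]
tcp_rot: [-180.0, 0.0, 78.8]
contact_force: [-0.6, 0.3, -0.2]
width: 0.003
gripper_force: 0.0
```

```bash
cat > wr.py <<'E'
from rig import manip
import cv2,numpy as np
from scipy.spatial.transform import Rotation as R
def wproj(s,P):
    k=manip.get_calibration('wrist'); T=k['T_tool_cam']; M=R.from_euler('xyz',s['tcp_rot'],degrees=True).as_matrix()
    t=(np.atleast_2d(P)-s['position'])@M; c=(t-T[:3,3])@T[:3,:3]
    rho=np.hypot(c[:,0],c[:,1]); a=np.arctan2(rho,c[:,2]); K=k['camera_matrix']
    return np.c_[c[:,0]/rho*a,c[:,1]/rho*a]*K[0,0]+K[:2,2]
def redmask(w):
    h=cv2.cvtColor(w,cv2.COLOR_RGB2HSV); return (((h[...,0]<4)|(h[...,0]>176))&(h[...,1]>170)&(h[...,2]>100)).astype(np.uint8)*255
E
python3 - <<'E'
from wr import *
s=manip.state(); print(s['position'],s['moment'])
w=manip.grab_frame('wrist'); cv2.imwrite('pics/w6.png',w[:,:,::-1])
cv2.imwrite('pics/w6c.png',cv2.resize(w[210:350,220:420,::-1],None,fx=4,fy=4))
for n,im,st in (('w5',cv2.imread('pics/w5.png')[:,:,::-1],{'position':np.array([.48692,-.13486,.30276]),'tcp_rot':[-179.99,-.011,78.82]}),('w6',w,s)):
    m=redmask(np.ascontiguousarray(im))[:,270:370]; m=m[170:330]; ys,xs=np.nonzero(m); print(n,xs.min()+270,xs.max()+270,ys.min()+170,ys.max()+170)
    b=R.from_euler('z',78.8,degrees=True)
    for z in (.257,.248,.238): 
        c=np.array([.493,-.104,z]); print(z,wproj(st,c+b.apply([[.011*np.cos(.3),0,.011*np.sin(.3)],[-.008,0,.008],[0,.017,.005],[0,-.017,.005]])).round(1).tolist())
E
```

```text
[ 0.49343796 -0.10196195  0.24179497] [-0.07406636  0.12766879 -0.05259245]
w5 292 342 188 219
0.257 [[317.1, 191.1], [317.1, 220.1], [291.3, 207.3], [342.9, 207.3]]
0.248 [[317.1, 189.4], [317.1, 217.3], [292.2, 205.0], [342.0, 205.0]]
0.238 [[317.1, 187.7], [317.1, 214.6], [293.1, 202.7], [341.1, 202.7]]
w6 286 348 262 296
0.257 [[317.2, 270.6], [317.1, 306.7], [284.8, 290.4], [349.5, 290.4]]
0.248 [[317.1, 265.0], [317.1, 299.8], [286.1, 284.1], [348.1, 284.1]]
0.238 [[317.1, 259.4], [317.1, 292.7], [287.5, 277.7], [346.8, 277.7]]
```

View pics/w6c.png

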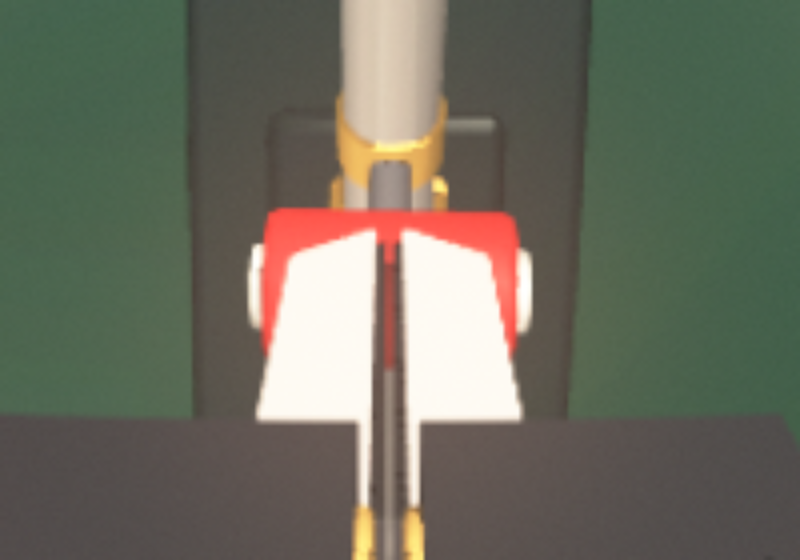

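The bar (front edge crop row 210) has not moved and is centred beneath the tips. Contact is simply lower than I computed, so I'll continue down.

>>> move_arm --targets '[{"xyz": [0,0,0.2],"twist": 0},{"xyz": [0,0,0.1],"twist": 0},{"xyz": [0,0,0],"twist": 0}]'

```text
clock: 13.35
position: [0.4939, -0.1012, 0.2398]
tcp_rot: [179.9, -0.1, 78.9]
contact_force: [-0.3, 6.4, 9.4]
width: 0.007
gripper_force: 4.2
```

>>> move_arm --targets '[{"xyz": [0,0,0.2],"twist": 0},{"xyz": [0,0,0.1],"twist": 0},{"xyz": [0,0,0],"twist": 0}]'

```text
clock: 13.72
position: [0.4942, -0.101, 0.237]
tcp_rot: [179.9, -0.1, 78.9]
contact_force: [1.2, 7.3, 9.5]
width: 0.002
gripper_force: 4.8
```

>>> move_arm --targets '[{"xyz": [0,0,0.2],"twist": 0},{"xyz": [0,0,0.1],"twist": 0},{"xyz": [0,0,0],"twist": 0}]'

```text
clock: 14.1
position: [0.4946, -0.1008, 0.2355]
tcp_rot: [179.7, -0.1, 78.9]
contact_force: [-1.2, 11.3, 21.0]
width: 0.004
gripper_force: 10.2
```

```bash
python3 - <<'E'
from wr import *
s=manip.state(); print(s['position'],s['contact_force'])
w=manip.grab_frame('wrist'); cv2.imwrite('pics/w7.png',w[:,:,::-1])
cv2.imwrite('pics/w7c.png',cv2.resize(w[210:350,220:420,::-1],None,fx=4,fy=4))
f=manip.grab_frame('top'); cv2.imwrite('pics/top7.png',f[:,:,::-1])
m=redmask(w)[170:330,270:370]; ys,xs=np.nonzero(m); print(xs.min()+270,xs.max()+270,ys.min()+170,ys.max()+170)
for q in ('lens',): print([(np.round(a['xyz'],4).tolist(),round(a['score'],2)) for a in manip.spot_in('top',q)])
E
```

```text
[ 0.49462584 -0.10076323  0.23545318] [-1.16763723 11.2653439  21.01546294]
284 347 259 296
[([0.5313, 0.0793, 0.3395], 0.9)]
```

View pics/w7c.png

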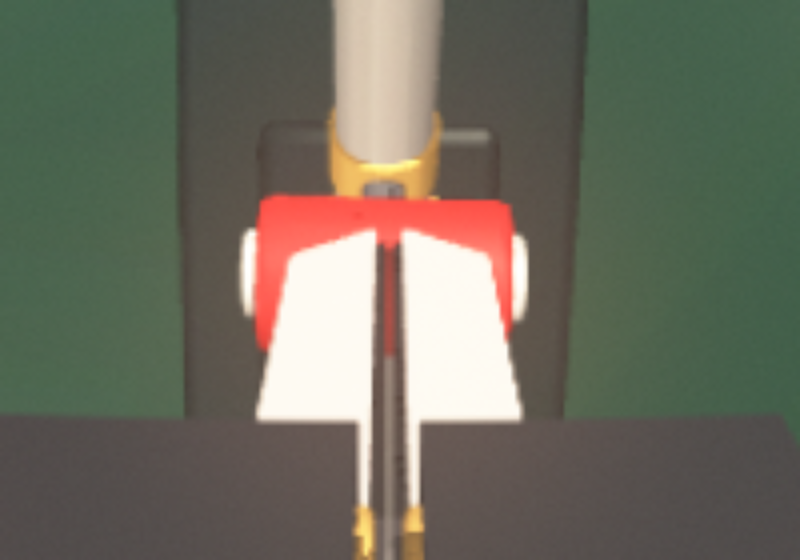

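The bar is now pressed toward the tube and has slid slightly forward under the tips, while the lens has not moved. Next I'll follow the arc forward and down.

>>> move_arm --targets '[{"xyz": [0.4,0,0.1],"twist": 0},{"xyz": [0.4,0,0.3],"twist": 0},{"xyz": [0.4,0,0.35],"twist": 0},{"xyz": [0,0,0],"twist": 0}]'

```text
clock: 14.75
position: [0.4968, -0.0892, 0.2268]
tcp_rot: [179.8, -0.1, 78.9]
contact_force: [1.9, 7.7, 11.4]
width: 0.009
gripper_force: 5.5
```

```bash
python3 - <<'E'
from wr import *
s=manip.state(); print(s['position'],s['contact_force'])
w=manip.grab_frame('wrist'); m=redmask(w)[170:330,270:370]; ys,xs=np.nonzero(m); print(xs.min()+270,xs.max()+270,ys.min()+170,ys.max()+170)
f=manip.grab_frame('top')
print([(np.round(a['xyz'],4).tolist(),round(a['score'],2)) for a in manip.spot_in('top','lens')])
E
```

```text
[ 0.49678601 -0.08916557  0.22680247] [ 1.85549959  7.67456531 11.38044209]
285 348 261 297
[([0.5362, 0.0924, 0.3126], 0.96)]
```

>>> move_arm --targets '[{"xyz": [0.4,0,0.38],"twist": 0},{"xyz": [0.4,0,0.4],"twist": 0},{"xyz": [0.38,0,0.4],"twist": 0},{"xyz": [0.35,0,0.42],"twist": 0},{"xyz": [0.35,0,0.43],"twist": 0},{"xyz": [0.33,0,0.43],"twist": 0},{"xyz": [0.3,0,0.43],"twist": 0}]'

```text
clock: 15.78
position: [0.5021, -0.0641, 0.1983]
tcp_rot: [179.7, -0.2, 78.9]
contact_force: [2.4, 7.3, 11.3]
width: 0.004
gripper_force: 5.5
```

```bash
python3 - <<'E'
from wr import *
s=manip.state(); print(s['position'],s['contact_force'])
w=manip.grab_frame('wrist'); m=redmask(w)[170:330,270:370]; ys,xs=np.nonzero(m); print(xs.min()+270,xs.max()+270,ys.min()+170,ys.max()+170)
f=manip.grab_frame('top')
print([(np.round(a['xyz'],4).tolist(),round(a['score'],2)) for a in manip.spot_in('top','lens')])
E
```

```text
[ 0.50212687 -0.06414332  0.19826794] [ 2.41754933  7.31505251 11.26056983]
285 348 263 299
[([0.547, 0.1289, 0.2309], 0.96)]
```

>>> move_arm --targets '[{"xyz": [0.29,0,0.46],"twist": 0},{"xyz": [0.27,0,0.48],"twist": 0},{"xyz": [0.25,0,0.48],"twist": 0},{"xyz": [0.23,0,0.48],"twist": 0},{"xyz": [0.2,0,0.47],"twist": 0},{"xyz": [0.18,0,0.45],"twist": 0},{"xyz": [0.15,0,0.4],"twist": 0}]'

```text
clock: 16.8
position: [0.5044, -0.0495, 0.1649]
tcp_rot: [179.9, -0.1, 78.8]
contact_force: [1.9, 4.6, 6.1]
width: 0.006
gripper_force: 3.0
```

```bash
python3 - <<'E'
from wr import *
s=manip.state(); print(s['position'],s['contact_force'])
f=manip.grab_frame('top')
print([(np.round(a['xyz'],4).tolist(),round(a['score'],2)) for a in manip.spot_in('top','lens')])
E
```

```text
[ 0.50443113 -0.04952583  0.16492795] [1.87182336 4.5924997  6.09490589]
[([0.5504, 0.1436, 0.15], 0.64), ([0.4305, 0.0604, 0.0592], 0.38)]
```

>>> move_arm --targets '[{"xyz": [0.1,0,0.25],"twist": 0},{"xyz": [0.1,0,0.2],"twist": 0},{"xyz": [0,0,0],"twist": 0}]'

```text
clock: 17.27
position: [0.5042, -0.0482, 0.1597]
tcp_rot: [180.0, -0.0, 78.8]
contact_force: [1.9, 2.3, 3.7]
width: 0.002
gripper_force: 1.5
```

>>> move_arm --targets '[{"xyz": [0.05,0,0.15],"twist": 0},{"xyz": [0,0,0.1],"twist": 0},{"xyz": [0,0,0],"twist": 0}]'

```text
clock: 17.65
position: [0.5045, -0.048, 0.1584]
tcp_rot: [179.9, 0.0, 78.8]
contact_force: [-1.9, 1.5, 15.3]
width: 0.003
gripper_force: 7.3
```

>>> move_arm --targets '[{"xyz": [0,0,0.1],"twist": 0},{"xyz": [0,0,0],"twist": 0}]'

```text
clock: 17.9
position: [0.5047, -0.0481, 0.1579]
tcp_rot: [179.9, 0.0, 78.8]
contact_force: [-3.5, 1.0, 19.1]
width: -0.0
gripper_force: 9.6
```

```bash
python3 - <<'E'
from wr import *
f=manip.grab_frame('top'); cv2.imwrite('pics/t9.png',f[:,:,::-1])
print([(np.round(a['xyz'],4).tolist(),round(a['score'],2)) for a in manip.spot_in('top','lens')])
E
```

```text
[([0.5493, 0.1428, 0.1298], 0.64)]
```

The force is rising stiffly and the lens centre is at z 0.13, so the arm is on its stop. I'll lift straight off, slowly at first.

>>> move_arm --targets '[{"xyz": [0,0,-0.3],"twist": 0},{"xyz": [0,0,-0.4],"twist": 0},{"xyz": [0,0,-0.6],"twist": 0},{"xyz": [0,0,-1],"twist": 0},{"xyz": [0,0,-3],"twist": 0},{"xyz": [0,0,-5],"twist": 0},{"xyz": [0,0,-5],"twist": 0},{"xyz": [0,0,0],"twist": 0},{"xyz": [0,0,0],"twist": 0}]'

```text
clock: 19.12
position: [0.5038, -0.0476, 0.3085]
tcp_rot: [-179.9, -0.0, 78.8]
contact_force: [0.4, 0.3, -0.1]
width: 0.008
gripper_force: 0.0
```

```bash
python3 - <<'E'
from wr import *
s=manip.state(); print(s['position'],s['contact_force'])
f=manip.grab_frame('top'); g=manip.grab_frame('side'); w=manip.grab_frame('wrist')
cv2.imwrite('pics/e.png',np.hstack([cv2.resize(f[180:330,300:520,::-1],(400,300)),cv2.resize(g[60:300,240:420,::-1],(300,300))]))
for c,q in (('top','lens'),('side','lens'),('wrist','thumb_bar'),('top','cap'),('top','pen_rest')): print(c,q,[(np.round(a['xyz'],4).tolist(),round(a['score'],2)) for a in manip.spot_in(c,q)])
E
```

```text
[ 0.50384348 -0.04758512  0.30853578] [ 0.37995437  0.25156045 -0.05277409]
top lens [([0.5486, 0.1446, 0.1377], 0.71)]
side lens [([0.547, 0.148, 0.1353], 0.86), ([0.4324, 0.0701, 0.0344], 0.36)]
wrist thumb_bar []
top cap []
top pen_rest []
```

View pics/e.png

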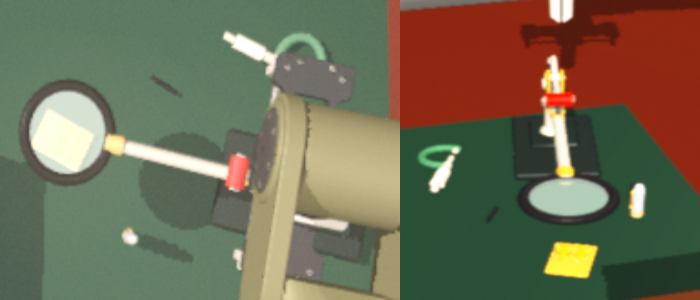

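The arm is level with the lens over the nibs. The bar has sprung up, the cap is standing and the hand is clear, so I'm handing in.

```bash
python3 -c "
from rig import manip
print(manip.close_job())"
```

```text
the job is handed in; nothing more can be done
None
```

The magnifier arm was eased down, pawl pressed, onto its stop; the last images show it level with the lens over the nibs, the hand clear and the bystanders looking undisturbed, and the job is handed in (no verdict returned).

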